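# Build a centrifuge tube carrier and show its label to the reader

### The arm

A 7-joint arm with a two-finger parallel gripper is mounted at the origin on the work surface. World frame = base frame: x ahead of the robot, y to its left, z up, the work surface at z = 0. Lengths are in m, angles in rad, forces in N, time in s.
With the tool pointing down it reaches from about 0.4 to 0.85 m from the base axis. Payload 10.4 kg.
Tool frame: the origin (TCP) lies between the finger pads; the fingertips stand 11 mm ahead of it and the grasp point (between the pads) lies 8 mm behind it; x points along the fingers, y is the direction in which the jaws open and shut, and the axes are right-handed (so a half turn about x gives the same grasp; the last joint's range is limited). The gripper opens to 87 mm and grips with 3 to 60 N. Pads are 19 mm wide; open, the fingers measure 117 mm over their backs; the gripper's body (75 mm by 190 mm) begins 51 mm behind the grasp point.
Start: joints at [1.143, 0.332, -0.065, 1.46, 0.022, 1.35, -0.088], TCP at [0.246, -0.575, 0.234] pointing down, gripper open.
Joint ranges: [-2.6, 2.6], [-0.5, 2.12], [-1.47, 1.34], [0.16, 2.42], [-1.27, 4.41], [0.06, 2.06], [-2.6, 2.6]. Speed limits (rad/s): [2.22, 2.22, 2.79, 2.79, 3.14, 3.14, 3.14].

### API

Orientations are given as a unit quaternion [x, y, z, w].
In Python, from bench import * gives the robot as it stands.
- The arm moves only by the shell command python3 -m creep 'ROWS' [FORCE]. ROWS is JSON, a list of rows, each an object of numbers: "rx", "ry", "rz": the turn, a rotation vector about the world's x, y, z in units of 2 pi rad (1.0 is 2 pi rad); "dx", "dy", "dz": the shift along the world's x, y, z in units of 30 mm (1.0 is 30 mm); "fingers": the opening, from -1 (shut) to 1 (fully open), so that 0 is half open. In form: [{"rx": .., "ry": .., "rz": .., "dx": .., "dy": .., "dz": .., "fingers": ..}, ...]. A call has 1 to 10 rows; each row shifts and turns the commanded pose from where the row before left it; what a row does not reach is not made up. A row lasts 1/8 s, in which the tool goes at most 62.5 mm and 10.7 degrees, less where a joint would pass 70% of its speed; a pose out of reach is approached as far as the arm can. A call with a number of a shift or a turn outside -1 to 1 is refused whole. A call with a gripper value outside its range is refused whole. The fingers move at their own pace and stop on an object; FORCE is the grip in N (left out, the last holds). Time passes only in rows, so rows that do not move let the fingers close. It gives the time, the measured TCP pose, the force and the opening at its end, in the units of the state.
- read_state(): the state, without advancing time (a new reading comes with each control period).
- camera(name): name is "scene" or "top"; returns (picture, depth): 480x640x3 uint8, red, green, blue; 480x640 float32, m along the optical axis (not along the pixel's ray), 0 where there is no reading.
- calibration(name): a dict with "vertical_fov" (degrees; the focal length in pixels is half the picture's height over the tangent of half this angle, whatever the lens; pixels are square), "cx", "cy" (the principal point, pixels), "rvec" (rotation vector, rad) and "tvec" (3), from world to camera coordinates, as OpenCV has them. Camera axes: x right, y down, z forward; pixel columns grow to the right and rows downward; lengths in m; the calibration is good to about 2 mm. A picture is of the moment at which its call begins. calibration takes no time and is no camera call.
- close_job(): hands the job in, once; it reports no verdict.
The state is a dict: "time": time; "joint_positions": joint angles; "joint_vel": joint speeds; "joint_torque": joint torques, N m; "ee_pos": TCP position; "eef_rot": TCP orientation; "ft_force": force on the tool from outside, world axes, zero at the start; "torque": the same for the moment, N m; "width": finger opening in m.
Only numpy, scipy, OpenCV 4.12 (cv2) and the standard library are available. Lean on these libraries where they do the work, as an engineer would, in place of code of your own. Each camera call takes 0.05 s, during which the arm holds its last target. There are 200 camera calls.

### The job

Build the tube carrier in the grey loading dock: seat the yellow carrier squarely in the dock's pocket and let go, lower the grey spacer over its stem and let go, then the blue top disc and let go, each lying flat on the one below. Then lift the whole carrier out by its stem and hold it upright in the air with its white label 14 cm straight in front of the label reader's lens, level with the lens and facing it squarely. Finish while still holding it there, at rest, and leave the other things on the bench and the reader where they are.

Things in the scene. Friction and masses are not known exactly. Their poses are not given: they have to be found in the camera images.
- carrier: Loose yellow block 54 x 54 x 40 mm high, about 0.2 kg, with an upright 12 mm square aluminium stem (sides parallel to the block's) rising 60 mm from the centre of its top (the last 4 mm taper), 100 mm overall; 36 mm of it clear the stacked rings. Origin: centre of its underside, z up. The white label is on its -x side. Starts upright on the table, any yaw. Lift it by the stem.
- label (a point): Centre of the white barred label (36 x 28 mm) on the carrier's -x side, 27 mm from the carrier's axis and 20 mm above its underside; axes as the carrier's.
- spacer: Loose grey ring, 52 mm across, 14 mm thick, centre hole 26 mm. Origin: centre of its underside; z up. Starts flat on the table.
- top_disc: Loose blue ring, 54 mm across, 10 mm thick, centre hole 26 mm. Origin: centre of its underside; z up. Starts flat on the table.
- dock: Fixed grey block 100 x 100 x 23 mm high with one square pocket, 60 mm wide, 15 mm deep, with a small chamfer at the mouth; pocket sides parallel to the block's. Origin: centre of its underside, on the table; z up. The carrier may stand in it any of the four ways round.
- pocket (a point): Centre of the pocket's floor, 8 mm above the table; axes as the dock's.
- reader: Fixed label reader: round dark base 90 mm across, upright steel post 16 mm thick, 262 mm high, on which a white head (50 x 60 x 50 mm) is set at a varying height. Origin: foot of the post on the table. The reader looks along its own -x, level.
- lens (a point): Centre of the front of the round green lens on the reader's head, 40 mm in front of the post's axis, 140 to 200 mm above the table; axes as the reader's (the lens looks along -x).
- show_point (a point): Point in the air where the label's centre must be held: 140 mm straight in front of the lens (along the reader's -x), at the lens's height; axes as the reader's. The label faces the lens when the carrier's -x points along the reader's +x.
- tube_rack: Bystander, loose, leave alone: black rack 90 x 200 mm of capped tubes, 94 mm high, at the far side. Origin: centre of its underside.
- sample_pot: Bystander, loose, leave alone: pot with red cap, 54 mm across, 65 mm high. Origin: centre of its underside.
- steel_bucket: Bystander, loose, leave alone: open steel cup, 68 mm across, 60 mm high. Origin: centre of its underside.
- tip_box: Bystander, loose, leave alone: blue box with clear lid, 85 x 120 x 65 mm high. Origin: centre of its underside.
- timer: Bystander, loose, leave alone: flat white timer with a dark display, 70 x 60 x 22 mm high. Origin: centre of its underside.
- old_gasket: Bystander, loose, leave alone: thin red ring, 60 mm across, 8 mm high; not a part of the carrier. Origin: centre of its underside.
Things that resemble listed ones, but are neither listed nor needed, are in the scene too. Of the things that look like the top_disc, the middle-sized one is meant. Leave any pink look-alike of the spacer alone.

How it is judged:
On the way, in this order (a step that is already met when the one before it is completed fails the run):
1. the yellow carrier stands squarely on the pocket's floor, let go (horizontal distance between carrier and dock below 0.006 m and z of carrier in the frame of dock between 0.004 and 0.012 m and angle between carrier's own z axis and vertical below 0.08 rad and (angle between the x axis of carrier and the x axis of dock, either way round below 0.12 rad or angle between the x axis of carrier and the y axis of dock, either way round below 0.12 rad) and contact force between the fingers and carrier below 0.1 N), for 0.2 s.
2. the grey spacer lies flat on the carrier, round its stem, let go, carrier still seated (horizontal distance between carrier and dock below 0.006 m and z of carrier in the frame of dock between 0.004 and 0.012 m and angle between carrier's own z axis and vertical below 0.08 rad and (angle between the x axis of carrier and the x axis of dock, either way round below 0.12 rad or angle between the x axis of carrier and the y axis of dock, either way round below 0.12 rad) and z of spacer in the frame of carrier between 0.036 and 0.044 m and x of spacer in the frame of carrier between -0.01 and 0.01 m and y of spacer in the frame of carrier between -0.01 and 0.01 m and angle between the z axis of spacer and the z axis of carrier, either way round below 0.12 rad and contact force between the fingers and spacer below 0.1 N), for 0.2 s.
3. the blue top disc lies flat on the spacer, round the stem, let go, carrier still seated (horizontal distance between carrier and dock below 0.006 m and z of carrier in the frame of dock between 0.004 and 0.012 m and angle between carrier's own z axis and vertical below 0.08 rad and (angle between the x axis of carrier and the x axis of dock, either way round below 0.12 rad or angle between the x axis of carrier and the y axis of dock, either way round below 0.12 rad) and z of spacer in the frame of carrier between 0.036 and 0.044 m and x of spacer in the frame of carrier between -0.01 and 0.01 m and y of spacer in the frame of carrier between -0.01 and 0.01 m and angle between the z axis of each of spacer, top_disc and the z axis of carrier, either way round below 0.12 rad and z of top_disc in the frame of carrier between 0.05 and 0.058 m and x of top_disc in the frame of carrier between -0.01 and 0.01 m and y of top_disc in the frame of carrier between -0.01 and 0.01 m and contact force between the fingers and top_disc below 0.1 N), for 0.2 s.
At the end, for the whole second after the job is handed in: Fingers hold the carrier at rest, off dock and reader; label within 20 mm of the show point along the lens axis, 17 mm sideways and in height, facing the lens within 0.2 rad; upright within 0.15 rad; spacer and disc still flat in order round the stem, within 4 mm of their seated heights (x of label in the frame of show_point between -0.02 and 0.02 m and y of label in the frame of show_point between -0.017 and 0.017 m and z of label in the frame of show_point between -0.017 and 0.017 m and angle between the x axis of carrier and the x axis of show_point, either way round below 0.2 rad and angle between carrier's own z axis and vertical below 0.15 rad and z of spacer in the frame of carrier between 0.036 and 0.044 m and x of spacer in the frame of carrier between -0.01 and 0.01 m and y of spacer in the frame of carrier between -0.01 and 0.01 m and angle between the z axis of each of spacer, top_disc and the z axis of carrier, either way round below 0.12 rad and z of top_disc in the frame of carrier between 0.05 and 0.058 m and x of top_disc in the frame of carrier between -0.01 and 0.01 m and y of top_disc in the frame of carrier between -0.01 and 0.01 m and height (world z) of carrier above 0.08 m and contact force between the fingers and carrier above 1 N and contact force between carrier and dock below 0.1 N and contact force between carrier and reader below 0.1 N and linear speed of carrier below 0.03 m/s and angular speed of carrier below 0.3 rad/s and horizontal distance between carrier and lens above 0.15 m); the arm keeps its last pose, push and grip.
It fails at once if another thing on the bench (rack, pot, bucket, tip box, timer, red ring) is moved more than 30 mm (distance of any of tube_rack, sample_pot, steel_bucket, tip_box, timer, old_gasket from where it was at the start of the episode above 0.03 m).
It fails at once if the reader's head is pushed out of place by more than 10 mm (distance of lens from where it was at the start of the episode above 0.01 m).
It also fails if it takes over 72 s, if anything falls off the work surface, if the arm or the gripper's body presses on something with over 40 N, if the wrist force passes 120 N, or if a joint passes its speed limit or range.

## Working session

There is one attempt and no reset: what is moved stays moved. The work goes in short steps, Python scripts to look and compute and a shell command to move; the robot and the scene stay as the last step left them, time stands still between calls to the robot, and variables do not carry over. Pictures are saved under pics/ and viewed, about 8 in all and at most 12, crops included, and the job is handed in when it is done.

```bash
mkdir -p pics
cat > h.py <<'E'
from bench import *
import numpy as np, cv2
def shot(name,save=None):
    im,d=camera(name)
    if save: cv2.imwrite('pics/'+save,im[:,:,::-1])
    return im,d
def cloud(name,d):
    c=calibration(name); f=240/np.tan(np.radians(c['vertical_fov'])/2)
    v,u=np.mgrid[:480,:640]
    P=np.stack([(u-c['cx'])/f*d,(v-c['cy'])/f*d,d],-1)
    R=cv2.Rodrigues(np.array(c['rvec'],float))[0]
    W=(P-np.array(c['tvec']).reshape(3))@R
    W[d==0]=np.nan
    return W
E
python3 - <<'E'
from h import *
for n in('top','scene'):
    im,d=shot(n,n+'1.png'); np.savez(n+'1.npz',im=im,d=d); print(calibration(n))
    W=cloud(n,d); print(np.nanmin(W.reshape(-1,3),0),np.nanmax(W.reshape(-1,3),0))
s=read_state();print(s)
E
ls
```

```text
{'vertical_fov': 47.661015480989164, 'cx': 313.8413869146281, 'cy': 247.16702163489495, 'rvec': array([ 2.16233705, -2.22186076,  0.0704563 ]), 'tvec': array([-0.05846511,  0.56358076,  1.38458833])}
[-0.04464432 -1.43836133 -0.77679638] [1.50881247 1.19059816 0.65210297]
{'vertical_fov': 43.18097458611217, 'cx': 329.54094915939135, 'cy': 249.226264797604, 'rvec': array([ 1.92582371,  1.5862218 , -0.59308511]), 'tvec': array([-0.04891188, -0.34194008,  1.74192175])}
[-1.69124505 -0.96208445 -0.77559272] [1.00402969 2.07709158 0.57373637]
{'time': 0.1, 'joint_positions': array([ 1.14339026,  0.33285182, -0.06469338,  1.46086632,  0.0215661 ,
        1.34992938, -0.08848801]), 'joint_vel': array([-2.13631503e-03, -2.90277566e-03,  8.96179673e-05, -2.58205071e-03,
       -9.34516353e-04, -4.42766264e-04, -1.98853925e-03]), 'joint_torque': array([ 1.61213684e-03, -6.24547648e+01,  2.47800857e-02, -3.90714669e+01,
       -6.14055851e-02,  3.66337539e-02,  5.08134804e-05]), 'ee_pos': array([ 0.24601553, -0.57416424,  0.23280224]), 'eef_rot': array([-0.69256314, -0.14262053,  0.69277831, -0.14168236]), 'ft_force': array([-0.47523623,  0.2892806 , -0.34369098]), 'torque': array([1.74212793e-05, 5.54619404e-02, 1.27851854e-03]), 'width': 0.08699826955149424}
h.py
pics
scene1.npz
top1.npz
```

View pics/top1.png

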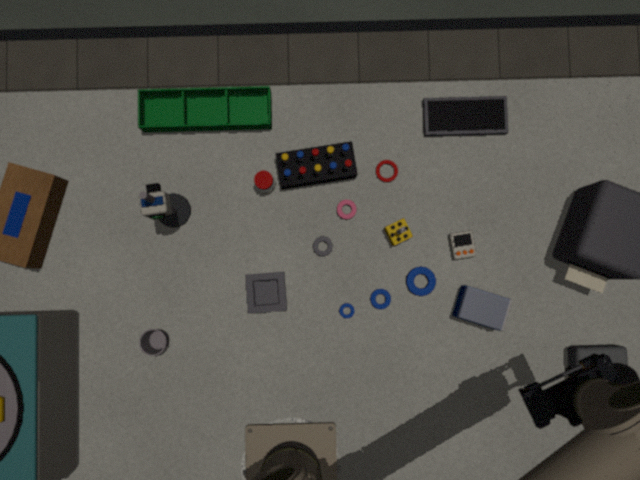

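View pics/scene1.png

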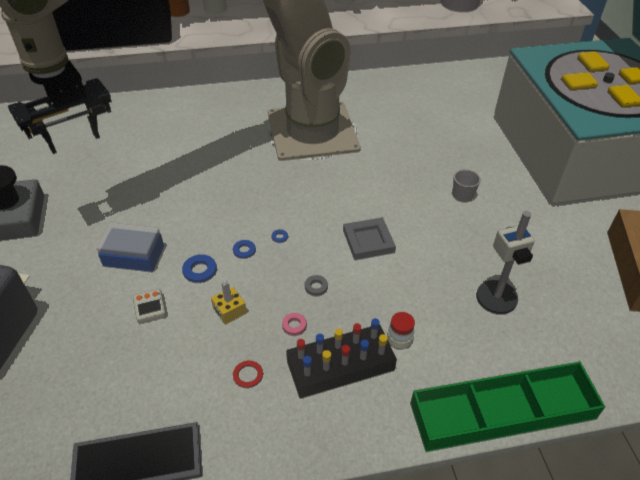

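Run:
```python
from h import *
T=np.load('top1.npz');S=np.load('scene1.npz')
def crop(im,x,y,w,h,z): return cv2.resize(im[y:y+h,x:x+w,::-1],(w*z,h*z),interpolation=cv2.INTER_CUBIC)
a=crop(T['im'],125,165,80,70,5);b=crop(T['im'],375,210,50,70,5);
c=crop(S['im'],470,200,80,116,5)[:580];e=crop(S['im'],200,270,50,58,5)
top=np.zeros((580,800,3),np.uint8)
top[:350,:400]=a; top[350:580,:250]=b[:230]; top[:, 400:800]=c; top[350:580,250:400]=e[:230,50:200]
cv2.imwrite('pics/c1.png',cv2.convertScaleAbs(top,alpha=1.5))
W=cloud('top',T['d']);hsv=cv2.cvtColor(T['im'],cv2.COLOR_RGB2HSV)
def ring(u,v,r=18):
    w=W[v-r:v+r,u-r:u+r].reshape(-1,3); m=(w[:,2]>.005)
    p=w[m]; (c,rad)=cv2.minEnclosingCircle(p[:,:2].astype(np.float32)); print(u,v,np.round(c,4),round(rad,4),'ztop',np.nanpercentile(p[:,2],[50,95]).round(4), p[:,:2].mean(0).round(4), len(p))
for q in [(323,246),(380,299),(421,281),(347,311)]: ring(*q)
def sq(u,v,r,z0,z1):
    p=W[v-r:v+r,u-r:u+r].reshape(-1,3);p=p[(p[:,2]>z0)&(p[:,2]<z1)]
    print(cv2.minAreaRect((p[:,:2]*1000).astype(np.float32)),len(p),p.mean(0).round(4))
sq(266,292,28,.015,.03);sq(266,292,13,0.0,.012);sq(399,232,20,.03,.05);sq(399,232,20,.07,.12)
for n,D in(('top',W[180:240,130:200]),('scene',cloud('scene',S['d'])[200:320,470:550])):
    p=D.reshape(-1,3)
    for z0,z1 in((.005,.03),(.04,.1),(.1,.12),(.12,.14),(.14,.16),(.16,.18),(.18,.2),(.2,.22),(.22,.24),(.24,.3)):
        q=p[(p[:,2]>z0)&(p[:,2]<z1)]
        if len(q)>3: print(n,z0,len(q),[tuple(np.round(t,3)) for t in cv2.minAreaRect(q[:,:2].astype(np.float32))[:2]],cv2.minAreaRect(q[:,:2].astype(np.float32))[2],q[:,:2].mean(0).round(3),q[:,:2].min(0).round(3),q[:,:2].max(0).round(3))
```

```text
323 246 [ 0.559  -0.0987] 0.0577 ztop [0.0122 0.0176] [ 0.565  -0.0955] 273
380 299 [ 0.421  -0.2411] 0.0602 ztop [0.0093 0.0147] [ 0.4245 -0.2406] 278
421 281 [ 0.4661 -0.3501] 0.0514 ztop [0.0135 0.018 ] [ 0.467 -0.346] 560
347 311 [ 0.3977 -0.1549] 0.0552 ztop [0.0072 0.0106] [ 0.397  -0.1528] 140
((449.24322509765625, 53.968772888183594), (100.00927734375, 100.44779968261719), 2.973565101623535) 990 [0.4488 0.054  0.022 ]
((449.18450927734375, 54.57476043701172), (59.967533111572266, 59.791748046875), 3.1983530521392822) 505 [0.4495 0.0542 0.0068]
((594.3079223632812, -289.3587341308594), (53.66093826293945, 54.12178421020508), 24.881343841552734) 414 [ 0.5936 -0.2884  0.0395]
((594.2778930664062, -289.2775573730469), (11.085646629333496, 11.478885650634766), 24.678447723388672) 34 [ 0.5938 -0.2883  0.0927]
top 0.005 685 [(np.float64(0.672), np.float64(0.313)), (np.float64(0.181), np.float64(0.155))] 88.63600158691406 [0.665 0.283] [0.595 0.222] [0.751 0.403]
top 0.04 9 [(np.float64(0.669), np.float64(0.284)), (np.float64(0.011), np.float64(0.003))] 3.9468984603881836 [0.668 0.28
[... 1807 characters left out ...]
p.float64(0.051))] 60.32870864868164 [0.691 0.28 ] [0.644 0.257] [0.715 0.323]
scene 0.18 629 [(np.float64(0.674), np.float64(0.288)), (np.float64(0.077), np.float64(0.064))] 23.705276489257812 [0.675 0.283] [0.634 0.256] [0.713 0.322]
scene 0.2 74 [(np.float64(0.675), np.float64(0.288)), (np.float64(0.047), np.float64(0.015))] 80.00909423828125 [0.676 0.287] [0.664 0.264] [0.682 0.312]
scene 0.22 65 [(np.float64(0.675), np.float64(0.288)), (np.float64(0.016), np.float64(0.014))] 53.40629577636719 [0.677 0.287] [0.665 0.281] [0.682 0.298]
scene 0.24 109 [(np.float64(0.674), np.float64(0.289)), (np.float64(0.016), np.float64(0.017))] 36.07841110229492 [0.675 0.288] [0.663 0.281] [0.684 0.299]
```

View pics/c1.png

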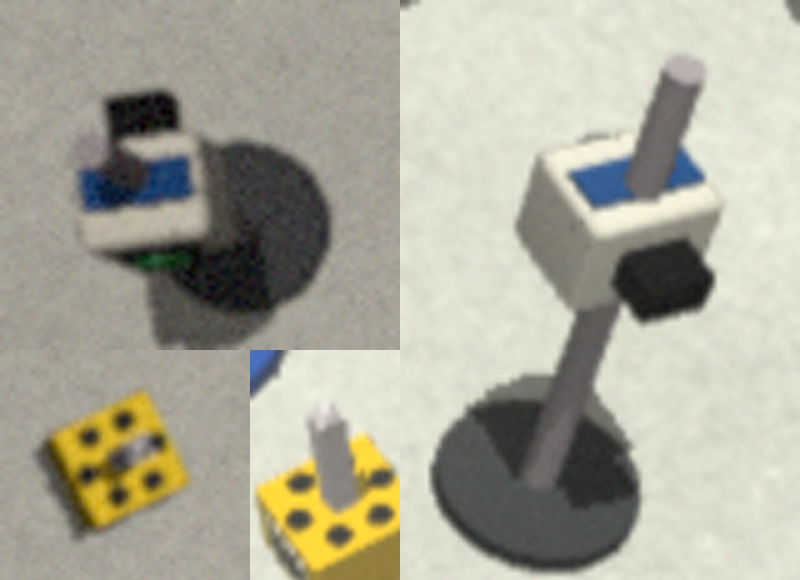

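```bash
cat >> h.py <<'E'
from scipy.spatial.transform import Rotation as Ro
def ray(name,u,v,z):
    c=calibration(name); f=240/np.tan(np.radians(c['vertical_fov'])/2)
    R=cv2.Rodrigues(np.array(c['rvec'],float))[0];t=np.array(c['tvec']).reshape(3)
    o=-R.T@t; k=R.T@np.array([(u-c['cx'])/f,(v-c['cy'])/f,1]); return (o+k*(z-o[2])/k[2])
def proj(name,p):
    c=calibration(name); f=240/np.tan(np.radians(c['vertical_fov'])/2)
    K=np.array([[f,0,c['cx']],[0,f,c['cy']],[0,0,1]])
    return cv2.projectPoints(np.array(p,float).reshape(-1,3),np.array(c['rvec'],float),np.array(c['tvec'],float),K,None)[0].reshape(-1,2)
E
python3 - <<'E'
from h import *
T=np.load('top1.npz');S=np.load('scene1.npz')
D={'top':T,'scene':S}
W={n:cloud(n,D[n]['d']) for n in D}
# rings: average of points above table within 35mm of guess
for nm,g,z in(('spacer',(.565,-.0955),.007),('disc',(.4245,-.2406),.005)):
  for n in D:
    w=W[n].reshape(-1,3);g2=np.array(g)
    for i in range(4):
        m=(np.hypot(*(w[:,:2]-g2).T)<.036)&(w[:,2]>z)
        hull=cv2.convexHull((w[m][:,:2]*1000).astype(np.float32)); c,r=cv2.minEnclosingCircle(hull); g2=w[m][:,:2].mean(0)
    print(nm,n,g2.round(4),np.round(c,1),round(r,1),m.sum())
# head: white/blue top
for n in D:
    w=W[n].reshape(-1,3);im=D[n]['im'].reshape(-1,3).astype(int)
    m=(np.hypot(w[:,0]-.67,w[:,1]-.288)<.06)&(w[:,2]>.12)
    print(n,np.histogram(w[m][:,2],bins=np.arange(.12,.27,.004)))
    zt=.2
    q=w[m&(np.abs(w[:,2]-.199)<.006)]; 
    print(cv2.minAreaRect((q[:,:2]*1000).astype(np.float32)),len(q))
    g=m&(im[:,1]>im[:,0]+25)&(im[:,1]>im[:,2]+15)
    print('green',g.sum(),w[g].mean(0) if g.any() else '')
# carrier label faces
for a in (24.9,-65.1):
    p=[.594+.027*np.cos(np.radians(a)),-.289+.027*np.sin(np.radians(a)),.02]; print(a,proj('scene',p))
R=Ro.from_quat(read_state()['eef_rot']).as_matrix();print(R.round(3))
E
```

```text
spacer top [ 0.5643 -0.0954] [565.1 -97.4] 33.7 235
spacer scene [ 0.5709 -0.097 ] [568.9 -95.7] 27.5 286
disc top [ 0.4239 -0.2403] [ 428.7 -241.3] 31.4 259
disc scene [ 0.4308 -0.242 ] [ 430.  -240.4] 29.3 236
top (array([  0,   0,   0,   0,   0,   0,   0,   6,   8,  11,  15,  24,  17,
        27,  79,  75,  37,  84, 197, 175,  40,   7,   5,   3,   4,   5,
         5,   4,   2,   3,   9,   2,   4,   5,  20,  24,   5]), array([0.12 , 0.124, 0.128, 0.132, 0.136, 0.14 , 0.144, 0.148, 0.152,
       0.156, 0.16 , 0.164, 0.168, 0.172, 0.176, 0.18 , 0.184, 0.188,
       0.192, 0.196, 0.2  , 0.204, 0.208, 0.212, 0.216, 0.22 , 0.224,
       0.228, 0.232, 0.236, 0.24 , 0.244, 0.248, 0.252, 0.256, 0.26 ,
       0.264, 0.268]))
((660.3818359375, 289.2525329589844), (48.737770080566406, 59.92262268066406), 6.043874740600586) 368
green 3 [0.63022663 0.2874434  0.18457439]
scene (array([ 11,  10,   9,   3,   0,   0,   8,  28,  27,  29,  53,  62,  61,
        66, 141, 100,  66,  82, 241, 140,  21,  13,  15,  13,  12,  12,
        13,  14,   8,  18,  13,  16,  10,  12,  33,  23,   2]), array([0.12 , 0.124, 0.128, 0.132, 0.136, 0.14 , 0.144, 0.148, 0.152,
       0.156, 0.16 , 0.164, 0.168, 0.172, 0.176, 0.18 , 0.184, 0.188,
       0.192, 0.196, 0.2  , 0.204, 0.208, 0.212, 0.216, 0.22 , 0.224,
       0.228, 0.232, 0.236, 0.24 , 0.244, 0.248, 0.252, 0.256, 0.26 ,
       0.264, 0.268]))
((666.5686645507812, 287.6504211425781), (50.30052947998047, 59.23030090332031), 6.499850749969482) 361
green 0 
24.9 [[235.81844576 311.77836855]]
-65.1 [[218.23035471 309.3885877 ]]
[[-0.001  0.394 -0.919]
 [ 0.001 -0.919 -0.394]
 [-1.    -0.001  0.   ]]
```

```bash
python3 -m creep '[{"dx":0.84,"dy":0.68,"rz":0.0047,"fingers":1},{"dx":0.84,"dy":0.68},{"dx":0.84,"dy":0.68},{"dx":0.84,"dy":0.68},{"dx":0.84,"dy":0.68},{"dx":0.84,"dy":0.68},{"dx":0.84,"dy":0.68}]' 30; python3 -m creep '[{"dx":0.84,"dy":0.68},{"dx":0.84,"dy":0.68},{"dx":0.84,"dy":0.68},{"dx":0.84,"dy":0.68},{"dx":0.84,"dy":0.68},{"dx":0.84,"dy":0.68},{"dx":0.84,"dy":0.68},{},{}]'
```

```text
schema error: expected keys rx, ry, rz, dx, dy, dz, fingers
schema error: expected keys rx, ry, rz, dx, dy, dz, fingers
```

```bash
python3 -m creep '[{"rx":0,"ry":0,"rz":0.0047,"dx":0.84,"dy":0.68,"dz":0,"fingers":1},{"rx":0,"ry":0,"rz":0,"dx":0.84,"dy":0.68,"dz":0,"fingers":1},{"rx":0,"ry":0,"rz":0,"dx":0.84,"dy":0.68,"dz":0,"fingers":1},{"rx":0,"ry":0,"rz":0,"dx":0.84,"dy":0.68,"dz":0,"fingers":1},{"rx":0,"ry":0,"rz":0,"dx":0.84,"dy":0.68,"dz":0,"fingers":1},{"rx":0,"ry":0,"rz":0,"dx":0.84,"dy":0.68,"dz":0,"fingers":1},{"rx":0,"ry":0,"rz":0,"dx":0.84,"dy":0.68,"dz":0,"fingers":1}]' 30; python3 -m creep '[{"rx":0,"ry":0,"rz":0,"dx":0.84,"dy":0.68,"dz":0,"fingers":1},{"rx":0,"ry":0,"rz":0,"dx":0.84,"dy":0.68,"dz":0,"fingers":1},{"rx":0,"ry":0,"rz":0,"dx":0.84,"dy":0.68,"dz":0,"fingers":1},{"rx":0,"ry":0,"rz":0,"dx":0.84,"dy":0.68,"dz":0,"fingers":1},{"rx":0,"ry":0,"rz":0,"dx":0.84,"dy":0.68,"dz":0,"fingers":1},{"rx":0,"ry":0,"rz":0,"dx":0.84,"dy":0.68,"dz":0,"fingers":1},{"rx":0,"ry":0,"rz":0,"dx":0.84,"dy":0.68,"dz":0,"fingers":1},{"rx":0,"ry":0,"rz":0,"dx":0,"dy":0,"dz":0,"fingers":1},{"rx":0,"ry":0,"rz":0,"dx":0,"dy":0,"dz":0,"fingers":1}]'
```

```text
time: 0.98
ee_pos: [0.4241, -0.4298, 0.2334]
eef_rot: [0.69, 0.153, -0.69, 0.153]
ft_force: [-0.6, -0.0, -0.3]
width: 0.087
time: 2.1
ee_pos: [0.5988, -0.2885, 0.2333]
eef_rot: [-0.69, -0.153, 0.691, -0.153]
ft_force: [0.1, 0.0, 1.4]
width: 0.0872
```

```bash
python3 -m creep '[{"rx":0,"ry":0,"rz":0,"dx":0,"dy":0,"dz":-0.9,"fingers":1},{"rx":0,"ry":0,"rz":0,"dx":0,"dy":0,"dz":-0.9,"fingers":1},{"rx":0,"ry":0,"rz":0,"dx":0,"dy":0,"dz":-0.9,"fingers":1},{"rx":0,"ry":0,"rz":0,"dx":0,"dy":0,"dz":-0.9,"fingers":0.4},{"rx":0,"ry":0,"rz":0,"dx":0,"dy":0,"dz":-0.9,"fingers":0},{"rx":0,"ry":0,"rz":0,"dx":0,"dy":0,"dz":-0.75,"fingers":0},{"rx":0,"ry":0,"rz":0,"dx":0,"dy":0,"dz":0,"fingers":-0.3},{"rx":0,"ry":0,"rz":0,"dx":0,"dy":0,"dz":0,"fingers":-0.5},{"rx":0,"ry":0,"rz":0,"dx":0,"dy":0,"dz":0,"fingers":-0.5}]' 30
python3 - <<'E'
from h import *
for n in('top','scene'):
    im,d=shot(n,n+'2.png'); W=cloud(n,d).reshape(-1,3)
    m=(np.hypot(W[:,0]-.595,W[:,1]+.289)<.06)&(W[:,2]>.033)&(W[:,2]<.045)
    print(n,cv2.minAreaRect((W[m][:,:2]*1000).astype(np.float32)),m.sum())
    cv2.imwrite('pics/s2_%s.png'%n,cv2.resize(im[190:330,160:300,::-1] if n=='scene' else im[180:280,350:450,::-1],(400,400),interpolation=2))
cv2.imwrite('pics/b2.png',cv2.hconcat([cv2.imread('pics/s2_top.png'),cv2.imread('pics/s2_scene.png')]))
print(read_state()['ee_pos'])
E
```

```text
time: 3.22
ee_pos: [0.5995, -0.2894, 0.0775]
eef_rot: [0.691, 0.152, -0.69, 0.153]
ft_force: [0.9, -0.6, -0.6]
width: 0.0349
top ((0.0, 0.0), (0.0, 0.0), 0.0) 0
scene ((599.2762451171875, -291.50738525390625), (56.923309326171875, 54.91914367675781), 24.29453468322754) 430
[ 0.59934624 -0.28920217  0.07707684]
```

View pics/b2.png

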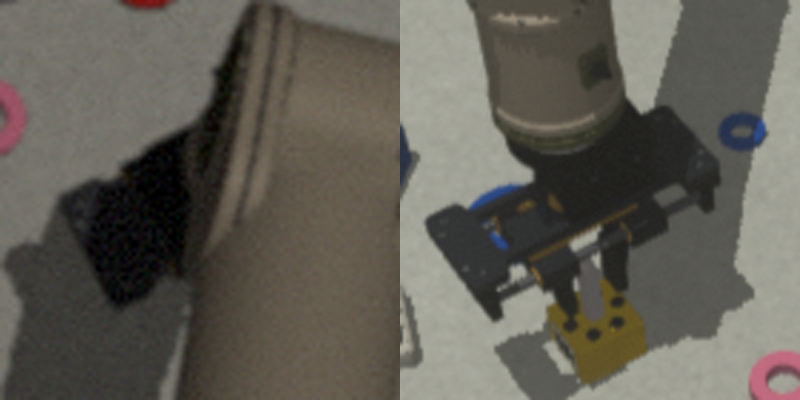

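```bash
python3 -m creep '[{"rx":0,"ry":0,"rz":0,"dx":0,"dy":0,"dz":0,"fingers":-1},{"rx":0,"ry":0,"rz":0,"dx":0,"dy":0,"dz":0,"fingers":-1},{"rx":0,"ry":0,"rz":0,"dx":0,"dy":0,"dz":0,"fingers":-1},{"rx":0,"ry":0,"rz":0,"dx":0,"dy":0,"dz":0,"fingers":-1},{"rx":0,"ry":0,"rz":0,"dx":0,"dy":0,"dz":0.5,"fingers":-1},{"rx":0,"ry":0,"rz":0,"dx":0,"dy":0,"dz":1,"fingers":-1},{"rx":0,"ry":0,"rz":0,"dx":0,"dy":0,"dz":1,"fingers":-1},{"rx":0,"ry":0,"rz":0,"dx":0,"dy":0,"dz":0,"fingers":-1}]' 30
python3 - <<'E'
from h import *
im,d=shot('scene'); W=cloud('scene',d).reshape(-1,3); t=read_state()['ee_pos'];print(t)
m=(np.hypot(W[:,0]-.595,W[:,1]+.289)<.07)&(W[:,2]>t[2]-.048)&(W[:,2]<t[2]-.032)
h=im.reshape(-1,3).astype(int); m&=(h[:,0]>h[:,2]+40)
print(cv2.minAreaRect((W[m][:,:2]*1000).astype(np.float32)),m.sum())
E
python3 -m creep '[{"rx":0,"ry":0,"rz":0.027,"dx":-0.41,"dy":0.95,"dz":0,"fingers":-1},{"rx":0,"ry":0,"rz":0.027,"dx":-0.41,"dy":0.95,"dz":0,"fingers":-1},{"rx":0,"ry":0,"rz":0.027,"dx":-0.41,"dy":0.95,"dz":0,"fingers":-1},{"rx":0,"ry":0,"rz":0.027,"dx":-0.41,"dy":0.95,"dz":0,"fingers":-1},{"rx":0,"ry":0,"rz":0.027,"dx":-0.41,"dy":0.95,"dz":0,"fingers":-1},{"rx":0,"ry":0,"rz":0.027,"dx":-0.41,"dy":0.95,"dz":0,"fingers":-1}]'
python3 -m creep '[{"rx":0,"ry":0,"rz":0.027,"dx":-0.41,"dy":0.95,"dz":0,"fingers":-1},{"rx":0,"ry":0,"rz":0,"dx":-0.41,"dy":0.95,"dz":0,"fingers":-1},{"rx":0,"ry":0,"rz":0,"dx":-0.41,"dy":0.95,"dz":0,"fingers":-1},{"rx":0,"ry":0,"rz":0,"dx":-0.41,"dy":0.95,"dz":0,"fingers":-1},{"rx":0,"ry":0,"rz":0,"dx":-0.41,"dy":0.95,"dz":0,"fingers":-1},{"rx":0,"ry":0,"rz":0,"dx":-0.41,"dy":0.95,"dz":0,"fingers":-1},{"rx":0,"ry":0,"rz":0,"dx":0,"dy":0,"dz":0,"fingers":-1},{"rx":0,"ry":0,"rz":0,"dx":0,"dy":0,"dz":0,"fingers":-1}]'
python3 - <<'E'
from h import *
im,d=shot('scene'); W=cloud('scene',d).reshape(-1,3); t=read_state()['ee_pos'];print(t,Ro.from_quat(read_state()['eef_rot']).as_matrix().round(3))
h=im.reshape(-1,3).astype(int)
m=(np.hypot(W[:,0]-t[0],W[:,1]-t[1])<.07)&(W[:,2]>t[2]-.1)&(W[:,2]<t[2]-.03)&(h[:,0]>h[:,2]+40)
q=W[m]; print(np.percentile(q[:,2],[2,50,98]))
q=q[q[:,2]>np.percentile(q[:,2],98)-.012]
print(cv2.minAreaRect((q[:,:2]*1000).astype(np.float32)),len(q))
S=np.load('scene1.npz');w=cloud('scene',S['d']).reshape(-1,3)
m=(np.hypot(w[:,0]-.45,w[:,1]-.055)<.085)&(w[:,2]>.015)&(w[:,2]<.03)
print('dock',cv2.minAreaRect((w[m][:,:2]*1000).astype(np.float32)),m.sum())
E
```

```text
time: 4.32
ee_pos: [0.6004, -0.2894, 0.1544]
eef_rot: [0.692, 0.151, -0.689, 0.153]
ft_force: [0.6, 0.5, -2.5]
width: 0.0117
[ 0.5994579  -0.28907835  0.1522795 ]
((600.2186279296875, -291.9952697753906), (58.896339416503906, 54.944610595703125), 24.009084701538086) 402
time: 5.12
ee_pos: [0.5239, -0.1169, 0.1498]
eef_rot: [-0.527, -0.472, 0.528, -0.47]
ft_force: [0.4, 0.0, -2.2]
width: 0.0113
time: 6.12
ee_pos: [0.451, 0.0525, 0.1505]
eef_rot: [0.487, 0.513, -0.487, 0.512]
ft_force: [-0.1, -0.4, -1.7]
width: 0.0117
[0.45122641 0.05225693 0.15054781] [[-0.001  0.999  0.05 ]
 [-0.     0.05  -0.999]
 [-1.    -0.001  0.   ]]
[0.07573282 0.11072569 0.11618527]
((453.05596923828125, 46.69688034057617), (61.18234634399414, 54.972164154052734), 5.41920804977417) 276
dock ((453.10101318359375, 52.85013961791992), (108.54933166503906, 102.65684509277344), 2.9691901206970215) 958
```

```bash
python3 -m creep '[{"rx":0,"ry":0,"rz":0,"dx":0.03,"dy":0.13,"dz":-0.7,"fingers":-1},{"rx":0,"ry":0,"rz":0,"dx":0,"dy":0,"dz":-0.7,"fingers":-1},{"rx":0,"ry":0,"rz":0,"dx":0,"dy":0,"dz":0,"fingers":-1}]'
python3 - <<'E'
from h import *
im,d=shot('scene'); W=cloud('scene',d); t=read_state()['ee_pos'];print(t)
# predicted outlines in scene: pocket mouth (true+bias) and carrier bottom
out=im[:,:,::-1].copy()
cr=cv2.resize(cv2.convertScaleAbs(out[160:280,300:440],alpha=1.4),(700,600),interpolation=2)
cv2.imwrite('pics/b3.png',cr)
h=im.astype(int);m=(h[...,0]>h[...,2]+30)&(np.hypot(W[...,0]-t[0],W[...,1]-t[1])<.06)&(W[...,2]>.02)
q=W[m];print(np.percentile(q,[1,50,99],axis=0).round(4),len(q))
# front face (+x side): points 
f=q[q[:,2]<.06];print('front',np.percentile(f,[1,3,50,97,99],axis=0).round(4),len(f))
s=W.reshape(-1,3);s=s[(s[:,2]>.015)&(s[:,2]<.03)&(np.hypot(s[:,0]-.45,s[:,1]-.055)<.085)];print('dock',cv2.minAreaRect((s[:,:2]*1000).astype(np.float32)))
E
```

```text
time: 6.55
ee_pos: [0.4513, 0.0561, 0.1077]
eef_rot: [0.487, 0.513, -0.488, 0.511]
ft_force: [-0.0, -0.3, -1.7]
width: 0.0117
[0.45202305 0.0564339  0.10877615]
[[0.4282 0.0212 0.0314]
 [0.4695 0.039  0.0678]
 [0.495  0.0788 0.1859]] 463
front [[0.4328 0.0243 0.0305]
 [0.434  0.0243 0.0313]
 [0.4775 0.0309 0.0441]
 [0.4833 0.0781 0.0591]
 [0.4841 0.0786 0.0595]] 140
dock ((453.82733154296875, 52.21900939941406), (106.5999755859375, 102.13308715820312), 2.4885945320129395)
```

View pics/b3.png

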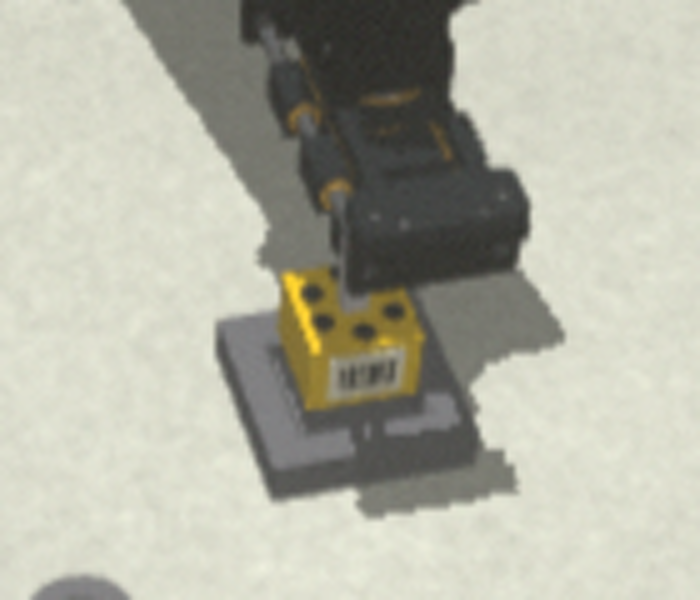

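```bash
python3 -m creep '[{"rx":0,"ry":0,"rz":0,"dx":0,"dy":0.07,"dz":-0.2,"fingers":-1},{"rx":0,"ry":0,"rz":0,"dx":0,"dy":0,"dz":-0.15,"fingers":-1},{"rx":0,"ry":0,"rz":0,"dx":0,"dy":0,"dz":-0.1,"fingers":-1},{"rx":0,"ry":0,"rz":0,"dx":0,"dy":0,"dz":-0.05,"fingers":-1},{"rx":0,"ry":0,"rz":0,"dx":0,"dy":0,"dz":0,"fingers":-1}]'
python3 - <<'E'
from h import *
im,d=shot('scene'); W=cloud('scene',d); s=read_state();print(s['ee_pos'],s['ft_force'],s['torque'])
h=im.astype(int);t=s['ee_pos'];m=(h[...,0]>h[...,2]+30)&(np.hypot(W[...,0]-t[0],W[...,1]-t[1])<.06)&(W[...,2]>.02)
f=W[m];f=f[f[:,2]<.06];print('front',np.percentile(f,[1,3,50,97,99],axis=0).round(4),len(f))
E
```

```text
time: 7.22
ee_pos: [0.4522, 0.0591, 0.0941]
eef_rot: [0.487, 0.513, -0.487, 0.513]
ft_force: [-0.3, 0.4, -2.1]
width: 0.0118
[0.45229739 0.05910615 0.09413825] [-1.03664349  0.01268342 -2.13810147] [-0.03754371 -0.06233714  0.02942808]
front [[0.4281 0.0271 0.0207]
 [0.4314 0.0276 0.0221]
 [0.4702 0.0435 0.0537]
 [0.4829 0.0811 0.0589]
 [0.4844 0.082  0.0594]] 416
```

```bash
python3 -m creep '[{"rx":0,"ry":0,"rz":0,"dx":0,"dy":0,"dz":-0.12,"fingers":-1},{"rx":0,"ry":0,"rz":0,"dx":0,"dy":0,"dz":-0.1,"fingers":-1},{"rx":0,"ry":0,"rz":0,"dx":0,"dy":0,"dz":-0.05,"fingers":-1},{"rx":0,"ry":0,"rz":0,"dx":0,"dy":0,"dz":0,"fingers":-1}]'
```

```text
time: 7.78
ee_pos: [0.4522, 0.0591, 0.0858]
eef_rot: [0.487, 0.513, -0.487, 0.513]
ft_force: [-0.7, -0.2, -1.5]
width: 0.0122
```

```bash
python3 -m creep '[{"rx":0,"ry":0,"rz":0,"dx":0,"dy":0,"dz":0,"fingers":-0.3},{"rx":0,"ry":0,"rz":0,"dx":0,"dy":0,"dz":0,"fingers":-0.2},{"rx":0,"ry":0,"rz":0,"dx":0,"dy":0,"dz":0,"fingers":-0.2},{"rx":0,"ry":0,"rz":0,"dx":0,"dy":0,"dz":1,"fingers":0},{"rx":0,"ry":0,"rz":0,"dx":0,"dy":0,"dz":1,"fingers":0},{"rx":0,"ry":0,"rz":0,"dx":0,"dy":0,"dz":0.6,"fingers":1}]'
python3 -m creep '[{"rx":0,"ry":0,"rz":0,"dx":0.64,"dy":-0.86,"dz":0,"fingers":1},{"rx":0,"ry":0,"rz":0,"dx":0.64,"dy":-0.86,"dz":0,"fingers":1},{"rx":0,"ry":0,"rz":0,"dx":0.64,"dy":-0.86,"dz":0,"fingers":1},{"rx":0,"ry":0,"rz":0,"dx":0.64,"dy":-0.86,"dz":0,"fingers":1},{"rx":0,"ry":0,"rz":0,"dx":0.64,"dy":-0.86,"dz":0,"fingers":1},{"rx":0,"ry":0,"rz":0,"dx":0.64,"dy":-0.86,"dz":0,"fingers":1},{"rx":0,"ry":0,"rz":0,"dx":0,"dy":0,"dz":0,"fingers":1},{"rx":0,"ry":0,"rz":0,"dx":0,"dy":0,"dz":0,"fingers":1}]'
python3 - <<'E'
from h import *
for n in('top','scene'):
    im,d=shot(n,n+'4.png'); W=cloud(n,d).reshape(-1,3);h=im.reshape(-1,3).astype(int)
    m=(np.hypot(W[:,0]-.45,W[:,1]-.055)<.05)&(W[:,2]>.04)&(W[:,2]<.054)&(h[:,0]>h[:,2]+25)
    print(n,cv2.minAreaRect((W[m][:,:2]*1000).astype(np.float32)),np.median(W[m][:,2]),m.sum())
    m=(np.hypot(W[:,0]-.45,W[:,1]-.055)<.03)&(W[:,2]>.09)&(W[:,2]<.112); print('stem',W[m].mean(0).round(4),W[m][:,2].max(),m.sum())
    if n=='scene': cv2.imwrite('pics/b4.png',cv2.resize(cv2.convertScaleAbs(im[140:320,240:440,::-1],alpha=1.4),(660,594),interpolation=2))
print(read_state()['ee_pos'])
E
```

```text
time: 8.52
ee_pos: [0.4528, 0.0592, 0.1655]
eef_rot: [0.487, 0.512, -0.487, 0.513]
ft_force: [0.3, -0.2, 0.6]
width: 0.0474
time: 9.52
ee_pos: [0.5672, -0.0949, 0.1638]
eef_rot: [0.487, 0.513, -0.487, 0.513]
ft_force: [0.1, 0.6, -0.3]
width: 0.0871
top ((450.859375, 56.294471740722656), (54.540069580078125, 53.733402252197266), 1.0950511693954468) 0.046895625987734266 403
stem [0.4506 0.0559 0.1025] 0.11018670556710963 30
scene ((455.1415100097656, 54.76686096191406), (61.291133880615234, 55.528865814208984), 1.8645695447921753) 0.046036153340832664 337
stem [0.4568 0.0539 0.0991] 0.10880799415814314 48
[ 0.56716845 -0.09461654  0.1641012 ]
```

View pics/b4.png

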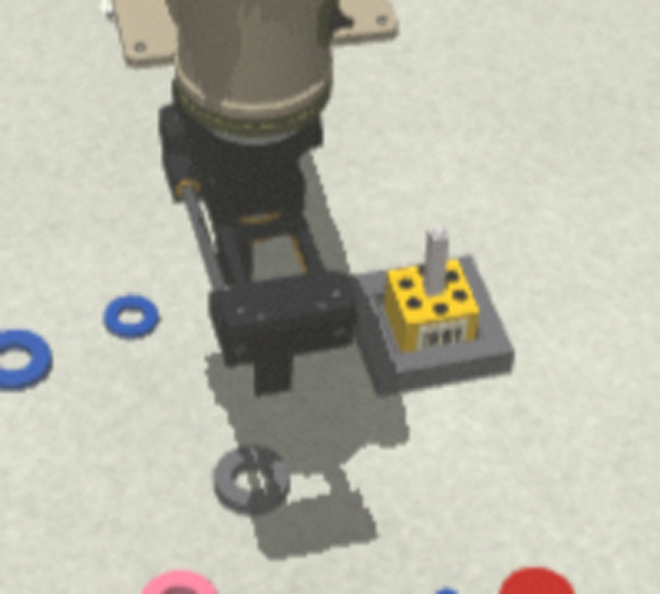

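```bash
python3 -m creep '[{"rx":0,"ry":0,"rz":0,"dx":0.02,"dy":0,"dz":-1,"fingers":1},{"rx":0,"ry":0,"rz":0,"dx":0,"dy":0,"dz":-1,"fingers":1},{"rx":0,"ry":0,"rz":0,"dx":0,"dy":0,"dz":-1,"fingers":1},{"rx":0,"ry":0,"rz":0,"dx":0,"dy":0,"dz":-1,"fingers":1},{"rx":0,"ry":0,"rz":0,"dx":0,"dy":0,"dz":-0.7,"fingers":1},{"rx":0,"ry":0,"rz":0,"dx":0,"dy":0,"dz":-0.3,"fingers":1},{"rx":0,"ry":0,"rz":0,"dx":0,"dy":0,"dz":0,"fingers":1}]' 20
python3 -m creep '[{"rx":0,"ry":0,"rz":0,"dx":0,"dy":0,"dz":0,"fingers":-1},{"rx":0,"ry":0,"rz":0,"dx":0,"dy":0,"dz":0,"fingers":-1},{"rx":0,"ry":0,"rz":0,"dx":0,"dy":0,"dz":0,"fingers":-1},{"rx":0,"ry":0,"rz":0,"dx":0,"dy":0,"dz":0,"fingers":-1}]' 20
```

```text
time: 10.5
ee_pos: [0.5681, -0.0955, 0.0141]
eef_rot: [0.487, 0.513, -0.487, 0.513]
ft_force: [0.4, 0.3, 0.2]
width: 0.0873
time: 11.0
ee_pos: [0.5682, -0.0958, 0.0142]
eef_rot: [0.487, 0.512, -0.487, 0.513]
ft_force: [-1.0, -1.0, -0.1]
width: 0.0549
```

```bash
python3 -m creep '[{"rx":0,"ry":0,"rz":0,"dx":0,"dy":0,"dz":0,"fingers":-1},{"rx":0,"ry":0,"rz":0,"dx":0,"dy":0,"dz":0,"fingers":-1},{"rx":0,"ry":0,"rz":0,"dx":0,"dy":0,"dz":0.4,"fingers":-1},{"rx":0,"ry":0,"rz":0,"dx":0,"dy":0,"dz":0.8,"fingers":-1},{"rx":0,"ry":0,"rz":0,"dx":0,"dy":0,"dz":1,"fingers":-1},{"rx":0,"ry":0,"rz":0,"dx":0,"dy":0,"dz":1,"fingers":-1},{"rx":0,"ry":0,"rz":0,"dx":0,"dy":0,"dz":1,"fingers":-1},{"rx":0,"ry":0,"rz":0,"dx":0,"dy":0,"dz":0.6,"fingers":-1}]'
python3 -m creep '[{"rx":0,"ry":0,"rz":0,"dx":-0.64,"dy":0.84,"dz":0,"fingers":-1},{"rx":0,"ry":0,"rz":0,"dx":-0.64,"dy":0.84,"dz":0,"fingers":-1},{"rx":0,"ry":0,"rz":0,"dx":-0.64,"dy":0.84,"dz":0,"fingers":-1},{"rx":0,"ry":0,"rz":0,"dx":-0.64,"dy":0.84,"dz":0,"fingers":-1},{"rx":0,"ry":0,"rz":0,"dx":-0.64,"dy":0.84,"dz":0,"fingers":-1},{"rx":0,"ry":0,"rz":0,"dx":-0.64,"dy":0.84,"dz":0,"fingers":-1},{"rx":0,"ry":0,"rz":0,"dx":0,"dy":0,"dz":0,"fingers":-1},{"rx":0,"ry":0,"rz":0,"dx":0,"dy":0,"dz":0,"fingers":-1}]'
python3 - <<'E'
from h import *
im,d=shot('scene','scene5.png'); W=cloud('scene',d).reshape(-1,3);h=im.reshape(-1,3).astype(int)
t=read_state()['ee_pos'];print(t)
m=(np.hypot(W[:,0]-.4528,W[:,1]-.0555)<.028)&(W[:,2]>t[2]-.012)&(W[:,2]<t[2]+.006)
print(W[m].mean(0).round(4),np.percentile(W[m],[2,98],axis=0).round(4),m.sum())
m=(np.hypot(W[:,0]-.45,W[:,1]-.055)<.03)&(W[:,2]>.09)&(W[:,2]<.112); print('stem',W[m].mean(0).round(4),m.sum())
cv2.imwrite('pics/b5.png',cv2.resize(cv2.convertScaleAbs(im[100:280,280:480,::-1],alpha=1.4),(660,594),interpolation=2))
E
```

```text
time: 12.0
ee_pos: [0.5686, -0.0956, 0.1601]
eef_rot: [0.487, 0.512, -0.487, 0.513]
ft_force: [0.2, 0.6, -2.4]
width: 0.052
time: 13.0
ee_pos: [0.4531, 0.0549, 0.1581]
eef_rot: [0.487, 0.512, -0.487, 0.513]
ft_force: [0.7, -0.1, -0.8]
width: 0.0516
[0.45321388 0.05475951 0.15799509]
[0.4577 0.0364 0.1543] [[0.4393 0.0287 0.1474]
 [0.4762 0.0461 0.1591]] 80
stem [0.4564 0.0539 0.0992] 47
```

View pics/b5.png

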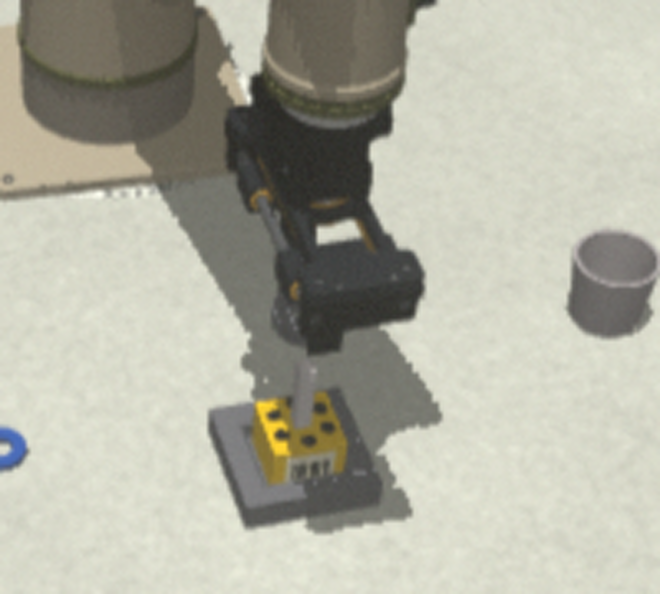

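```bash
python3 -m creep '[{"rx":0,"ry":0,"rz":0,"dx":0,"dy":0,"dz":-0.7,"fingers":-1},{"rx":0,"ry":0,"rz":0,"dx":0,"dy":0,"dz":-0.7,"fingers":-1},{"rx":0,"ry":0,"rz":0,"dx":0,"dy":0,"dz":-0.7,"fingers":-1},{"rx":0,"ry":0,"rz":0,"dx":0,"dy":0,"dz":-0.6,"fingers":-1},{"rx":0,"ry":0,"rz":0,"dx":0,"dy":0,"dz":-0.4,"fingers":-1},{"rx":0,"ry":0,"rz":0,"dx":0,"dy":0,"dz":0,"fingers":-1},{"rx":0,"ry":0,"rz":0,"dx":0,"dy":0,"dz":0,"fingers":-1}]'
```

```text
time: 13.92
ee_pos: [0.4533, 0.0556, 0.0655]
eef_rot: [0.487, 0.512, -0.487, 0.513]
ft_force: [-0.5, 0.2, -0.2]
width: 0.0517
```

```bash
python3 -m creep '[{"rx":0,"ry":0,"rz":0,"dx":0,"dy":0,"dz":-0.1,"fingers":-1},{"rx":0,"ry":0,"rz":0,"dx":0,"dy":0,"dz":0,"fingers":-1},{"rx":0,"ry":0,"rz":0,"dx":0,"dy":0,"dz":0,"fingers":0.6},{"rx":0,"ry":0,"rz":0,"dx":0,"dy":0,"dz":0,"fingers":0.9},{"rx":0,"ry":0,"rz":0,"dx":0,"dy":0,"dz":0,"fingers":0.9},{"rx":0,"ry":0,"rz":0,"dx":0,"dy":0,"dz":0.6,"fingers":0.9},{"rx":0,"ry":0,"rz":0,"dx":0,"dy":0,"dz":1,"fingers":1},{"rx":0,"ry":0,"rz":0,"dx":0,"dy":0,"dz":1,"fingers":1}]'
```

```text
time: 14.92
ee_pos: [0.4529, 0.0558, 0.142]
eef_rot: [0.487, 0.513, -0.487, 0.513]
ft_force: [-0.0, -0.2, -0.1]
width: 0.0864
```

```bash
python3 -m creep '[{"rx":0,"ry":0,"rz":0,"dx":-0.08,"dy":-0.98,"dz":0,"fingers":1},{"rx":0,"ry":0,"rz":0,"dx":-0.08,"dy":-0.98,"dz":0,"fingers":1},{"rx":0,"ry":0,"rz":0,"dx":-0.08,"dy":-0.98,"dz":0,"fingers":1},{"rx":0,"ry":0,"rz":0,"dx":-0.08,"dy":-0.98,"dz":0,"fingers":1},{"rx":0,"ry":0,"rz":0,"dx":-0.08,"dy":-0.98,"dz":0,"fingers":1},{"rx":0,"ry":0,"rz":0,"dx":-0.08,"dy":-0.98,"dz":0,"fingers":1},{"rx":0,"ry":0,"rz":0,"dx":-0.08,"dy":-0.98,"dz":0,"fingers":1},{"rx":0,"ry":0,"rz":0,"dx":-0.08,"dy":-0.98,"dz":0,"fingers":1},{"rx":0,"ry":0,"rz":0,"dx":-0.08,"dy":-0.98,"dz":0,"fingers":1},{"rx":0,"ry":0,"rz":0,"dx":-0.08,"dy":-0.98,"dz":0,"fingers":1}]'
python3 -m creep '[{"rx":0,"ry":0,"rz":0,"dx":0,"dy":0,"dz":0,"fingers":1},{"rx":0,"ry":0,"rz":0,"dx":0,"dy":0,"dz":0,"fingers":1}]'
python3 - <<'E'
from h import *
for n in('top','scene'):
    im,d=shot(n,n+'6.png'); W=cloud(n,d).reshape(-1,3)
    m=(np.hypot(W[:,0]-.4528,W[:,1]-.0555)<.045)&(W[:,2]>.055)&(W[:,2]<.07)
    print(n,cv2.minAreaRect((W[m][:,:2]*1000).astype(np.float32)),W[m].mean(0).round(4),m.sum())
    A=np.c_[W[m][:,:2],np.ones(m.sum())];print(np.linalg.lstsq(A,W[m][:,2],rcond=None)[0].round(3))
t=read_state()['ee_pos'];print(t, proj('scene',[.428,-.24,.01]))
cv2.imwrite('pics/b6.png',cv2.resize(cv2.convertScaleAbs(im[140:300,200:420,::-1],alpha=1.4),(770,560),interpolation=2))
E
```

```text
time: 16.18
ee_pos: [0.4291, -0.2394, 0.1414]
eef_rot: [0.487, 0.512, -0.487, 0.513]
ft_force: [1.0, 0.5, -0.9]
width: 0.0873
time: 16.42
ee_pos: [0.4292, -0.2379, 0.1408]
eef_rot: [0.487, 0.513, -0.487, 0.513]
ft_force: [0.2, 0.5, -0.1]
width: 0.0867
top ((450.8303527832031, 56.03046417236328), (49.252742767333984, 49.38599395751953), 43.289878845214844) [0.451  0.0558 0.061 ] 263
[0.012 0.009 0.055]
scene ((457.0757141113281, 53.12916564941406), (49.197330474853516, 49.24171829223633), 73.38002014160156) [0.4603 0.053  0.0601] 246
[-0.02  -0.001  0.07 ]
[ 0.4292432  -0.23754327  0.140479  ] [[244.46173812 247.13101794]]
```

View pics/b6.png

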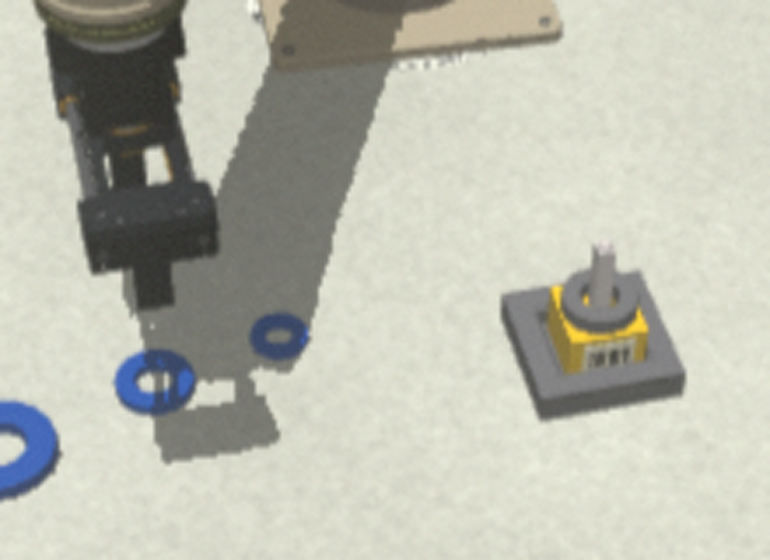

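```bash
python3 -m creep '[{"rx":0,"ry":0,"rz":0,"dx":-0.03,"dy":-0.08,"dz":-1,"fingers":1},{"rx":0,"ry":0,"rz":0,"dx":0,"dy":0,"dz":-1,"fingers":1},{"rx":0,"ry":0,"rz":0,"dx":0,"dy":0,"dz":-1,"fingers":1},{"rx":0,"ry":0,"rz":0,"dx":0,"dy":0,"dz":-0.8,"fingers":1},{"rx":0,"ry":0,"rz":0,"dx":0,"dy":0,"dz":-0.4,"fingers":1},{"rx":0,"ry":0,"rz":0,"dx":0,"dy":0,"dz":0,"fingers":1}]' 20
python3 -m creep '[{"rx":0,"ry":0,"rz":0,"dx":0,"dy":0,"dz":0,"fingers":-1},{"rx":0,"ry":0,"rz":0,"dx":0,"dy":0,"dz":0,"fingers":-1},{"rx":0,"ry":0,"rz":0,"dx":0,"dy":0,"dz":0,"fingers":-1},{"rx":0,"ry":0,"rz":0,"dx":0,"dy":0,"dz":0,"fingers":-1},{"rx":0,"ry":0,"rz":0,"dx":0,"dy":0,"dz":0,"fingers":-1},{"rx":0,"ry":0,"rz":0,"dx":0,"dy":0,"dz":0,"fingers":-1}]' 20
```

```text
time: 17.27
ee_pos: [0.4279, -0.2403, 0.0138]
eef_rot: [0.487, 0.513, -0.487, 0.512]
ft_force: [0.0, 0.7, -0.4]
width: 0.0873
time: 18.02
ee_pos: [0.428, -0.241, 0.0142]
eef_rot: [0.487, 0.512, -0.487, 0.513]
ft_force: [-0.8, 0.3, 4.3]
width: 0.0533
```

```bash
python3 -m creep '[{"rx":0,"ry":0,"rz":0,"dx":0,"dy":0,"dz":0.4,"fingers":-1},{"rx":0,"ry":0,"rz":0,"dx":0,"dy":0,"dz":0.8,"fingers":-1},{"rx":0,"ry":0,"rz":0,"dx":0,"dy":0,"dz":1,"fingers":-1},{"rx":0,"ry":0,"rz":0,"dx":0,"dy":0,"dz":1,"fingers":-1},{"rx":0,"ry":0,"rz":0,"dx":0,"dy":0,"dz":1,"fingers":-1},{"rx":0,"ry":0,"rz":0,"dx":0,"dy":0,"dz":0.6,"fingers":-1},{"rx":0,"ry":0,"rz":0,"dx":0,"dy":0,"dz":0,"fingers":-1}]'
python3 -m creep '[{"rx":0,"ry":0,"rz":0,"dx":0.083,"dy":0.985,"dz":0,"fingers":-1},{"rx":0,"ry":0,"rz":0,"dx":0.083,"dy":0.985,"dz":0,"fingers":-1},{"rx":0,"ry":0,"rz":0,"dx":0.083,"dy":0.985,"dz":0,"fingers":-1},{"rx":0,"ry":0,"rz":0,"dx":0.083,"dy":0.985,"dz":0,"fingers":-1},{"rx":0,"ry":0,"rz":0,"dx":0.083,"dy":0.985,"dz":0,"fingers":-1},{"rx":0,"ry":0,"rz":0,"dx":0.083,"dy":0.985,"dz":0,"fingers":-1},{"rx":0,"ry":0,"rz":0,"dx":0.083,"dy":0.985,"dz":0,"fingers":-1},{"rx":0,"ry":0,"rz":0,"dx":0.083,"dy":0.985,"dz":0,"fingers":-1},{"rx":0,"ry":0,"rz":0,"dx":0.083,"dy":0.985,"dz":0,"fingers":-1},{"rx":0,"ry":0,"rz":0,"dx":0.083,"dy":0.985,"dz":0,"fingers":-1}]'
python3 -m creep '[{"rx":0,"ry":0,"rz":0,"dx":0,"dy":0,"dz":0,"fingers":-1},{"rx":0,"ry":0,"rz":0,"dx":0,"dy":0,"dz":0,"fingers":-1}]'
python3 - <<'E'
from h import *
im,d=shot('scene','scene7.png'); W=cloud('scene',d).reshape(-1,3);h=im.reshape(-1,3).astype(int)
t=read_state()['ee_pos'];print(t)
m=(np.hypot(W[:,0]-.4528,W[:,1]-.0555)<.04)&(W[:,2]>t[2]-.03)&(W[:,2]<t[2]+.01)&(h[:,2]>h[:,0]+25)
print(W[m].mean(0).round(4),np.percentile(W[m],[2,98],axis=0).round(4),m.sum())
E
```

```text
time: 18.9
ee_pos: [0.4287, -0.2412, 0.1596]
eef_rot: [0.487, 0.512, -0.487, 0.514]
ft_force: [0.1, 1.0, -0.2]
width: 0.0529
time: 20.15
ee_pos: [0.4523, 0.0555, 0.1572]
eef_rot: [0.487, 0.513, -0.487, 0.512]
ft_force: [1.0, -0.7, 0.0]
width: 0.0528
time: 20.4
ee_pos: [0.4525, 0.054, 0.1574]
eef_rot: [0.487, 0.513, -0.487, 0.512]
ft_force: [-0.8, -0.4, -1.4]
width: 0.0527
[0.45255835 0.05368311 0.15749266]
[0.4585 0.0345 0.1503] [[0.4386 0.0267 0.1449]
 [0.4783 0.042  0.1549]] 87
```

```bash
python3 -m creep '[{"rx":0,"ry":0,"rz":0,"dx":0,"dy":0.05,"dz":-0.7,"fingers":-1},{"rx":0,"ry":0,"rz":0,"dx":0,"dy":0,"dz":-0.7,"fingers":-1},{"rx":0,"ry":0,"rz":0,"dx":0,"dy":0,"dz":-0.7,"fingers":-1},{"rx":0,"ry":0,"rz":0,"dx":0,"dy":0,"dz":-0.4,"fingers":-1},{"rx":0,"ry":0,"rz":0,"dx":0,"dy":0,"dz":-0.1,"fingers":-1},{"rx":0,"ry":0,"rz":0,"dx":0,"dy":0,"dz":0,"fingers":-1},{"rx":0,"ry":0,"rz":0,"dx":0,"dy":0,"dz":0,"fingers":-1}]'
```

```text
time: 21.32
ee_pos: [0.4533, 0.0561, 0.0806]
eef_rot: [0.487, 0.512, -0.487, 0.513]
ft_force: [-0.2, -0.8, -0.4]
width: 0.0529
```

```bash
python3 -m creep '[{"rx":0,"ry":0,"rz":0,"dx":0,"dy":0,"dz":-0.12,"fingers":-1},{"rx":0,"ry":0,"rz":0,"dx":0,"dy":0,"dz":0,"fingers":-1},{"rx":0,"ry":0,"rz":0,"dx":0,"dy":0,"dz":0,"fingers":0.6},{"rx":0,"ry":0,"rz":0,"dx":0,"dy":0,"dz":0,"fingers":0.9},{"rx":0,"ry":0,"rz":0,"dx":0,"dy":0,"dz":0,"fingers":0.9},{"rx":0,"ry":0,"rz":0,"dx":0,"dy":0,"dz":0.6,"fingers":0.9},{"rx":0,"ry":0,"rz":0,"dx":0,"dy":0,"dz":1,"fingers":1},{"rx":0,"ry":0,"rz":0,"dx":0,"dy":-1,"dz":0.5,"fingers":1},{"rx":0,"ry":0,"rz":0,"dx":0,"dy":-1,"dz":0,"fingers":1},{"rx":0,"ry":0,"rz":0,"dx":0,"dy":-1,"dz":0,"fingers":1}]'
python3 -m creep '[{"rx":0,"ry":0,"rz":0,"dx":0,"dy":-1,"dz":0,"fingers":1},{"rx":0,"ry":0,"rz":0,"dx":0,"dy":0,"dz":0,"fingers":1},{"rx":0,"ry":0,"rz":0,"dx":0,"dy":0,"dz":0,"fingers":1}]'
python3 - <<'E'
from h import *
for n in('top','scene'):
    im,d=shot(n,n+'8.png'); W=cloud(n,d).reshape(-1,3)
    for z in(.069,.103):
        m=(np.hypot(W[:,0]-.4528,W[:,1]-.0555)<.045)&(W[:,2]>z)&(W[:,2]<z+.011)
        if m.sum()<5: print(n,z,m.sum());continue
        print(n,z,cv2.minAreaRect((W[m][:,:2]*1000).astype(np.float32)),W[m].mean(0).round(4),m.sum())
    m=(np.hypot(W[:,0]-.4528,W[:,1]-.0555)<.045)&(W[:,2]>.065)&(W[:,2]<.08)
    A=np.c_[W[m][:,:2],np.ones(m.sum())];print(np.linalg.lstsq(A,W[m][:,2],rcond=None)[0].round(3))
print(read_state()['ee_pos'])
cv2.imwrite('pics/b8.png',cv2.resize(cv2.convertScaleAbs(im[180:280,310:430,::-1],alpha=1.4),(600,500),interpolation=2))
E
```

```text
time: 22.58
ee_pos: [0.4533, -0.0347, 0.141]
eef_rot: [0.487, 0.512, -0.487, 0.513]
ft_force: [-0.1, 0.6, -0.0]
width: 0.0871
time: 22.95
ee_pos: [0.4531, -0.0632, 0.1402]
eef_rot: [0.487, 0.512, -0.487, 0.513]
ft_force: [-0.4, -0.3, -0.5]
width: 0.0869
top 0.069 ((451.162109375, 56.05175018310547), (52.13901138305664, 49.24946212768555), 88.34952545166016) [0.4507 0.0562 0.072 ] 222
top 0.103 ((449.48681640625, 56.71196365356445), (9.895081520080566, 9.611296653747559), 88.64956665039062) [0.45   0.0559 0.1051] 10
[-0.001 -0.     0.071]
scene 0.069 ((457.09393310546875, 54.194358825683594), (52.473628997802734, 51.329551696777344), 52.99684143066406) [0.4602 0.0523 0.0715] 183
scene 0.103 ((457.782470703125, 52.51543045043945), (10.69555950164795, 11.114789962768555), 18.16815185546875) [0.4584 0.0534 0.1057] 13
[-0.007 -0.003  0.074]
[ 0.45309571 -0.06292648  0.13987661]
```

View pics/b8.png

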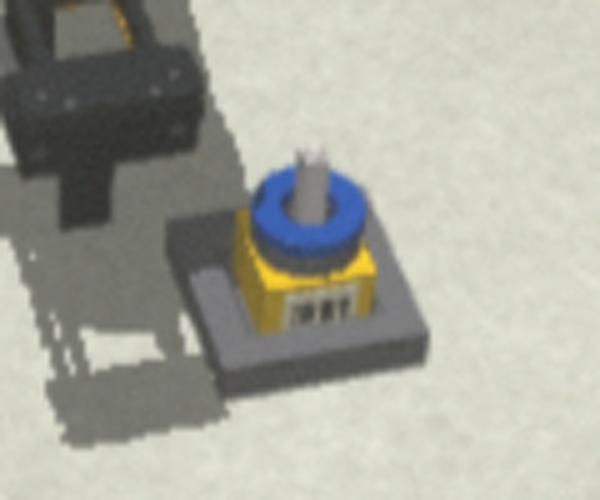

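```bash
python3 -m creep '[{"rx":0,"ry":0,"rz":0,"dx":0,"dy":0.98,"dz":0,"fingers":1},{"rx":0,"ry":0,"rz":0,"dx":0,"dy":0.98,"dz":0,"fingers":0.6},{"rx":0,"ry":0,"rz":0,"dx":0,"dy":0.98,"dz":0,"fingers":0.2},{"rx":0,"ry":0,"rz":0,"dx":0,"dy":0.98,"dz":0,"fingers":0},{"rx":0,"ry":0,"rz":0,"dx":0,"dy":0,"dz":0,"fingers":0},{"rx":0,"ry":0,"rz":0,"dx":0,"dy":0,"dz":-0.7,"fingers":0},{"rx":0,"ry":0,"rz":0,"dx":0,"dy":0,"dz":-0.6,"fingers":0},{"rx":0,"ry":0,"rz":0,"dx":0,"dy":0,"dz":-0.3,"fingers":0},{"rx":0,"ry":0,"rz":0,"dx":0,"dy":0,"dz":0,"fingers":0}]'
```

```text
time: 24.18
ee_pos: [0.4526, 0.0536, 0.0912]
eef_rot: [0.487, 0.513, -0.487, 0.512]
ft_force: [-0.1, -0.2, -0.2]
width: 0.0435
```

```bash
python3 -m creep '[{"rx":0,"ry":0,"rz":0,"dx":0,"dy":0.07,"dz":-0.12,"fingers":0},{"rx":0,"ry":0,"rz":0,"dx":0,"dy":0,"dz":0,"fingers":-0.5},{"rx":0,"ry":0,"rz":0,"dx":0,"dy":0,"dz":0,"fingers":-1},{"rx":0,"ry":0,"rz":0,"dx":0,"dy":0,"dz":0,"fingers":-1},{"rx":0,"ry":0,"rz":0,"dx":0,"dy":0,"dz":0,"fingers":-1},{"rx":0,"ry":0,"rz":0,"dx":0,"dy":0,"dz":0,"fingers":-1}]' 45
python3 -m creep '[{"rx":0,"ry":0,"rz":0,"dx":0,"dy":0,"dz":0.3,"fingers":-1},{"rx":0,"ry":0,"rz":0,"dx":0,"dy":0,"dz":0.5,"fingers":-1},{"rx":0,"ry":0,"rz":0,"dx":0,"dy":0,"dz":0.7,"fingers":-1},{"rx":0,"ry":0,"rz":0,"dx":0,"dy":0,"dz":0.8,"fingers":-1},{"rx":0,"ry":0,"rz":0,"dx":0,"dy":0,"dz":0.8,"fingers":-1},{"rx":0,"ry":0,"rz":0,"dx":0,"dy":0,"dz":0.8,"fingers":-1},{"rx":0,"ry":0,"rz":0,"dx":0,"dy":0,"dz":0.6,"fingers":-1},{"rx":0,"ry":0,"rz":0,"dx":0,"dy":0,"dz":0.3,"fingers":-1},{"rx":0,"ry":0,"rz":0,"dx":0,"dy":0,"dz":0,"fingers":-1}]'
```

```text
time: 24.92
ee_pos: [0.4528, 0.0558, 0.0878]
eef_rot: [0.487, 0.513, -0.487, 0.513]
ft_force: [-0.6, -0.4, -1.1]
width: 0.0116
time: 26.05
ee_pos: [0.4531, 0.0559, 0.2324]
eef_rot: [0.487, 0.512, -0.487, 0.513]
ft_force: [0.2, -0.1, -2.3]
width: 0.0115
```

```bash
python3 -m creep '[{"rx":0,"ry":0,"rz":0,"dx":0.04,"dy":0.4,"dz":0,"fingers":-1},{"rx":0,"ry":0,"rz":0.003,"dx":0.04,"dy":0.75,"dz":0,"fingers":-1},{"rx":0,"ry":0,"rz":0.003,"dx":0.04,"dy":0.9,"dz":0,"fingers":-1},{"rx":0,"ry":0,"rz":0.003,"dx":0.04,"dy":0.9,"dz":0,"fingers":-1},{"rx":0,"ry":0,"rz":0,"dx":0.04,"dy":0.9,"dz":0,"fingers":-1},{"rx":0,"ry":0,"rz":0,"dx":0.04,"dy":0.9,"dz":0,"fingers":-1},{"rx":0,"ry":0,"rz":0,"dx":0.04,"dy":0.9,"dz":0,"fingers":-1},{"rx":0,"ry":0,"rz":0,"dx":0.04,"dy":0.7,"dz":0,"fingers":-1},{"rx":0,"ry":0,"rz":0,"dx":0.04,"dy":0.5,"dz":0,"fingers":-1},{"rx":0,"ry":0,"rz":0,"dx":0.04,"dy":0.2,"dz":0,"fingers":-1}]'
python3 -m creep '[{"rx":0,"ry":0,"rz":0,"dx":0,"dy":0,"dz":0,"fingers":-1},{"rx":0,"ry":0,"rz":0,"dx":0,"dy":0,"dz":0,"fingers":-1},{"rx":0,"ry":0,"rz":0,"dx":0,"dy":0,"dz":0,"fingers":-1},{"rx":0,"ry":0,"rz":0,"dx":0,"dy":0,"dz":0,"fingers":-1}]'
python3 - <<'E'
from h import *
im,d=shot('scene','scene9.png'); W=cloud('scene',d);h=im.astype(int)
s=read_state();t=s['ee_pos'];R=Ro.from_quat(s['eef_rot']).as_matrix();print(t,R.round(3),s['joint_vel'].round(3))
nb=(np.hypot(W[...,0]-t[0],W[...,1]-t[1])<.06)
y=nb&(h[...,0]>h[...,2]+30)&(W[...,2]<.2)&(W[...,2]>.14);q=W[y];print('yellow',np.percentile(q,[1,50,99],axis=0).round(4),len(q))
f=nb&(W[...,2]>.155)&(W[...,2]<.19)&(W[...,0]>t[0]+.015);q=W[f]
A=np.c_[q[:,1:],np.ones(len(q))];c=np.linalg.lstsq(A,q[:,0],rcond=None)[0];print('front x=a*y+b*z+c',c.round(3),q.mean(0).round(4),np.percentile(q[:,1],[1,99]),len(q))
b=nb&(h[...,2]>h[...,0]+25)&(W[...,2]<.25);q=W[b];print('disc',np.percentile(q,[2,50,98],axis=0).round(4),len(q))
H=W.reshape(-1,3);H=H[(np.hypot(H[:,0]-.67,H[:,1]-.288)<.06)&(abs(H[:,2]-.197)<.008)];print('head',cv2.minAreaRect((H[:,:2]*1000).astype(np.float32)))
cv2.imwrite('pics/b9.png',cv2.resize(cv2.convertScaleAbs(im[120:330,370:580,::-1],alpha=1.3),(600,600),interpolation=2))
E
```

```text
time: 27.3
ee_pos: [0.4644, 0.2684, 0.2314]
eef_rot: [0.472, 0.527, -0.472, 0.526]
ft_force: [0.5, -0.2, -3.9]
width: 0.0116
time: 27.8
ee_pos: [0.465, 0.2669, 0.2319]
eef_rot: [0.473, 0.526, -0.473, 0.526]
ft_force: [0.8, -0.1, -2.4]
width: 0.0117
[0.46495199 0.26696633 0.23181022] [[ 0.     0.994  0.107]
 [-0.     0.107 -0.994]
 [-1.     0.     0.   ]] [-0.004  0.001  0.    -0.002 -0.    -0.002  0.001]
yellow [[0.4426 0.2362 0.1514]
 [0.4878 0.2435 0.1783]
 [0.4971 0.294  0.1938]] 408
front x=a*y+b*z+c [-0.014 -0.033  0.501] [0.492  0.2637 0.1738] [0.23956148 0.29450435] 317
disc [[0.4502 0.2397 0.2071]
 [0.481  0.2551 0.2137]
 [0.4945 0.2851 0.2174]] 190
head ((664.6570434570312, 287.8091735839844), (57.19868850708008, 59.442935943603516), 9.740160942077637)
```

View pics/b9.png

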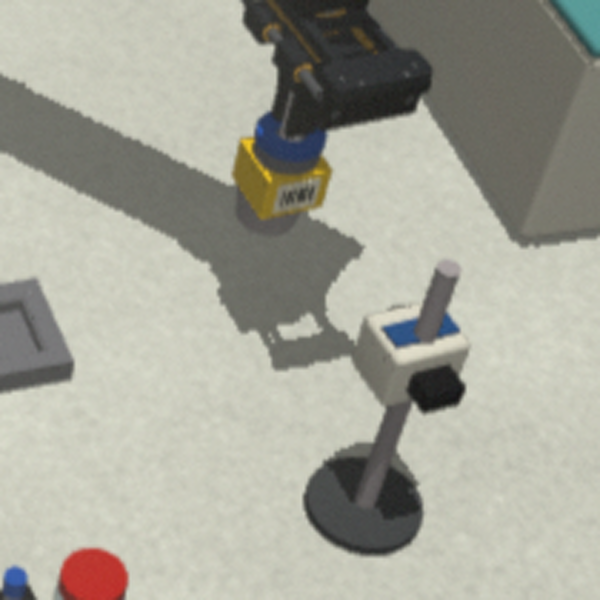

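```bash
python3 -c "from bench import *
print(close_job())"
```

```text
the job is handed in; nothing more can be done
None
```

The carrier is built, and I handed the job in at about 28 s with the arm still holding it by the stem in front of the reader. No verdict was reported.

- **Build:** The camera checks after each release showed the carrier seated within about 3 mm of the pocket's centre. The spacer's and disc's tops read 61 mm and 72 mm, as expected, with both flat and centred on the stem.
- **Final hold:** The tool was at rest and upright with the fingers closed on the stem (opening 11.7 mm). The label measured about (0.490, 0.266, 0.173), against my estimated show point of (0.492, 0.270, 0.173). That is about 2 mm off along the lens axis and 4 mm sideways. The jaws were turned to 6.1°, against an estimated reader yaw of about 6.2°.
- **Other objects:** I contacted nothing else, but took no final measurement of the bystanders.

**Disagreements:**
- **Cameras:** The two cameras differed by about 6 mm in x, so I corrected both against the gripped carrier.
- **Lens height:** I took this from the head's centre, because the lens could barely be seen.
- **Reader yaw:** A last scene fit of the reader's head gave 9.7°, probably because I used a looser height band. The earlier fits gave 6.0° and 6.5°, and either reading is within the angle limit.
- **Label face:** A noisy fit to the label's face gave about 1° of yaw, against 6° from the arm's own reading.

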